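Tip the cherry tomatoes into the salad bowl

TASK

Take the cup of cherry tomatoes out from under the wire rack, hold it over the steel salad bowl and tip it until all three tomatoes have dropped into the bowl. Then set the empty cup down gently, upright and fully on the round cork mat, and let go. Leave the onion cup, the leek cup and the bowl standing where they are.

Things in the scene. Friction and masses are not known exactly. Their poses are not given: they have to be found in the camera images.
- tomato_cup: The cup holding three red cherry tomatoes: a straight white ceramic cup, outside diameter 64 mm, height 95 mm, wall 4 mm, floor 6 mm thick, no handle, 260 g, standing upright on the worktop in the row of three under the wire rack (which cup stands where varies). Origin: centre of its underside; z: up through its mouth.
- onion_cup: Cup full of white chopped onion, to be left alone: a straight white ceramic cup, outside diameter 64 mm, height 95 mm, wall 4 mm, floor 6 mm thick, no handle, 260 g, standing upright on the worktop in the row of three under the wire rack (which cup stands where varies). Origin: centre of its underside; z: up through its mouth.
- leek_cup: Cup full of green chopped leek, to be left alone: a straight white ceramic cup, outside diameter 64 mm, height 95 mm, wall 4 mm, floor 6 mm thick, no handle, 260 g, standing upright on the worktop in the row of three under the wire rack (which cup stands where varies). Origin: centre of its underside; z: up through its mouth.
- bowl: Round stainless-steel salad bowl, 900 g, loose on the worktop, to the robot's right: mouth diameter 224 mm, height 80 mm, foot diameter 110 mm. Origin: centre of its underside; z up.
- mat: Round cork mat fixed on the worktop, diameter 120 mm, 6 mm thick. Origin: centre of its underside, on the worktop; its top is 6 mm above that.
- rack: Fixed steel wire rack over the cups, at the robot's left, dishes on top. Shelf wires run along its x (380 mm), undersides 190 mm up. Origin: on the worktop below the mid front wire; wires at y = 0 (front, over the cups' centres, within 8 mm), 40, 80 and 120 mm (rear, with two posts at x = +-190). Open towards its -y. Cups stand some 115 mm apart along x.
- tomato1: Red cherry tomato, firm ball of 32 mm diameter, 18 g, smooth skin, in the tomato cup at the start. Origin: its centre.
- tomato2: Red cherry tomato, firm ball of 32 mm diameter, 18 g, smooth skin, in the tomato cup at the start. Origin: its centre.
- tomato3: Red cherry tomato, firm ball of 32 mm diameter, 18 g, smooth skin, in the tomato cup at the start. Origin: its centre.
Things that resemble listed ones, but are neither listed nor needed, are in the scene too. What is shaped like the tomato_cup but turquoise is not meant.

How it is judged (in metres and radians):
On the way, in this order (a step that is already met when the one before it is completed fails the run):
1. the tomato cup is tipped far over (more than 69 degrees) above the bowl (angle between tomato_cup's own z axis and vertical above 1.2 rad and horizontal distance between tomato_cup and bowl below 0.2 m and height (world z) of tomato_cup above 0.06 m), for 0.05 s.
2. all three tomatoes are in the bowl (horizontal distance between each of tomato1, tomato2, tomato3 and bowl below 0.105 m and z of tomato1 in the frame of bowl between 0.005 and 0.08 m and z of tomato2 in the frame of bowl between 0.005 and 0.08 m and z of tomato3 in the frame of bowl between 0.005 and 0.08 m), for 0.2 s.
At the end, for the whole second after the job is handed in: All three tomatoes lie in the bowl, below its rim; the bowl is upright, within 40 mm of its start; the tomato cup stands at rest on the mat, upright within 0.1 rad, its axis within 31 mm of the mat's centre; the onion and leek cups are upright (0.3 rad), within 30 mm of their starts (all of step 2 and distance of bowl from where it was at the start of the episode below 0.04 m and angle between bowl's own z axis and vertical below 0.2 rad and distance of each of onion_cup, leek_cup from where it was at the start of the episode below 0.03 m and angle between each of onion_cup, leek_cup's own z axis and vertical below 0.3 rad and horizontal distance between tomato_cup and mat below 0.031 m and angle between tomato_cup's own z axis and vertical below 0.1 rad and height (world z) of tomato_cup between 0.002 and 0.012 m and linear speed of tomato_cup below 0.02 m/s); the robot touches nothing.
It fails at once if the onion or leek cup is pushed more than 30 mm or tipped by more than 0.3 rad (not (distance of each of onion_cup, leek_cup from where it was at the start of the episode below 0.03 m and angle between each of onion_cup, leek_cup's own z axis and vertical below 0.3 rad)).
It fails at once if the bowl is pushed more than 40 mm or tipped by more than 0.2 rad (not (distance of bowl from where it was at the start of the episode below 0.04 m and angle between bowl's own z axis and vertical below 0.2 rad)).
It fails at once if the tomato cup is banged or dropped onto the mat (more than 60 N, or faster than 0.5 m/s just above it) (contact force between tomato_cup and mat above 60 N or (horizontal distance between tomato_cup and mat below 0.1 m and height (world z) of tomato_cup below 0.04 m and linear speed of tomato_cup above 0.5 m/s)).
It also fails if it takes over 64 s, if anything falls off the work surface, if the arm or the gripper's body presses on something with over 40 N, if the wrist force passes 120 N, or if a joint passes its speed limit or range.

ROBOT

A 6-joint arm with a two-finger parallel gripper is mounted at the origin on the work surface. World frame = base frame: x ahead of the robot, y to its left, z up, the work surface at z = 0. Lengths are in mm, angles in rad, forces in N, time in s.
With the tool pointing down it reaches from about 350 to 975 mm from the base axis. Payload 7.1 kg.
Tool frame: the origin (TCP) lies midway between the tips of the shut fingers; the grasp point (between the pads) lies 19 mm behind it; z points along the fingers, y is the line along which they close (so a half turn about z gives the same grasp; the last joint's range is limited). The gripper opens to 88 mm and grips with 3 to 60 N. Pads are 20 mm wide; open, the fingers measure 115 mm over their backs; the gripper's body (75 mm by 178 mm) begins 61 mm behind the grasp point.
Start: joints at [1.225, 0.423, 1.63, -0, 1.089, -0.019], TCP at [200.602, 591.915, 222.675] pointing down, gripper open.
Joint ranges: [-3, 3], [-0.9, 2.11], [0.09, 2.58], [-1.31, 4.45], [0.11, 2.69], [-2.54, 2.54]. Speed limits (rad/s): [2.39, 2.39, 3.01, 3.14, 3.14, 3.14].

INTERFACE

Orientations are given as a rotation vector (axis times angle).
In Python, from workcell import get_obs, get_image, camera_params, close_job gives the robot as it stands.
- The arm moves only by the shell command python3 -m creep 'ROWS' [OPENING]. ROWS is a JSON object of lists of equal length, an entry for each row: "delta_pos": the shift along the tool's x, y, z in m, a list of three; "twist": the turn, a rotation vector about the tool's x, y, z in degrees, a list of three. A call has 1 to 20 rows; each row shifts and turns the commanded pose from where the row before left it, along the tool's axes as they then stand; what a row does not reach is not made up. A row lasts 1/12 s, in which the tool goes at most 41.7 mm and 7.16 degrees, less where a joint would pass 70% of its speed; a pose out of reach is approached as far as the arm can. A call with a gripper value outside its range is refused whole. OPENING is the opening, from 0 (shut) to 1 (fully open), set as the call begins (- or left out, the last holds). The fingers move at their own pace and stop on an object; the grip force is fixed at half the most. Time passes only in rows, so rows that do not move let the fingers close. It gives the time, the measured TCP pose, the force, the opening and the grip force at its end, in the units of the state.
- get_obs(): the state, without advancing time (a new reading comes with each control period).
- get_image(name): name is "side" or "top" or "wrist"; returns (picture, depth): 420x560x3 uint8, red, green, blue; 420x560 float32, mm along the optical axis (not along the pixel's ray), 0 where there is no reading.
- camera_params(name): a dict with "camera_matrix" (3x3 intrinsics, pixels), "extrinsics" (4x4, takes a point from camera to world coordinates). Camera axes: x right, y down, z forward; pixel columns grow to the right and rows downward; lengths in mm; the calibration is good to about 2 mm. The wrist camera is an equidistant fisheye: a pixel r from the principal point sees the ray r / f radians off the axis. A picture is of the moment at which its call begins: read the wrist's pose just before it. camera_params takes no time and is no camera call; for the wrist camera it gives the pose at the moment of the call.
- close_job(): hands the job in; it is judged then, once.
The state is a dict: "t": time; "qpos": joint angles; "qvel": joint speeds; "joint_torque": joint torques, N m; "ee_pos": TCP position; "orientation": TCP orientation; "ft_force": force on the tool from outside, world axes, zero at the start; "moment": the same for the moment, N m; "width": finger opening in mm; "grasp_force": force on a finger pad.
Only numpy, scipy, OpenCV 4.12 (cv2) and the standard library are available. Lean on these libraries where they do the work, as an engineer would, in place of code of your own. Each camera call takes 0.05 s, during which the arm holds its last target. There are 200 camera calls.

## Working session

There is one attempt and no reset: what is moved stays moved. The work goes in short steps, Python scripts to look and compute and a shell command to move; the robot and the scene stay as the last step left them, time stands still between calls to the robot, and variables do not carry over. Pictures are saved under pics/ and viewed, at most 10 in all, crops included, and the job is handed in when it is done.

```bash
mkdir -p pics
python3 - <<'E'
from workcell import *
import cv2,numpy as np
o=get_obs();print({k:np.round(v,3).tolist() for k,v in o.items()})
for n in("top","side"):
    im,d=get_image(n);cv2.imwrite(f"pics/{n}0.png",im[:,:,::-1]);np.savez(f"{n}0.npz",im=im,d=d)
    p=camera_params(n);print(n,np.round(p["camera_matrix"],1).tolist(),np.round(p["extrinsics"],3).tolist())
E
```

```text
{'t': 0.0, 'qpos': [1.225, 0.424, 1.631, -0.0, 1.089, -0.019], 'qvel': [0.0, -0.001, -0.001, 0.0, -0.0, -0.001], 'joint_torque': [0.001, -54.465, -27.367, 0.064, 0.023, -0.0], 'ee_pos': [200.426, 591.412, 221.92], 'orientation': [-0.511, -3.099, 0.002], 'ft_force': [0.693, 0.048, 0.48], 'moment': [-0.002, -0.002, 0.005], 'grasp_force': 0.0, 'width': 88.133}
top [[422.6, 0.0, 280.8], [0.0, 422.6, 206.4], [0.0, 0.0, 1.0]] [[0.018, -0.997, 0.074, 455.414], [-1.0, -0.017, 0.015, 88.862], [-0.014, -0.074, -0.997, 981.341], [0.0, 0.0, 0.0, 1.0]]
side [[498.5, 0.0, 279.7], [0.0, 498.5, 204.4], [0.0, 0.0, 1.0]] [[0.906, -0.272, 0.323, 79.789], [-0.422, -0.6, 0.679, -833.501], [0.009, -0.752, -0.659, 991.483], [0.0, 0.0, 0.0, 1.0]]
```

View pics/top0.png

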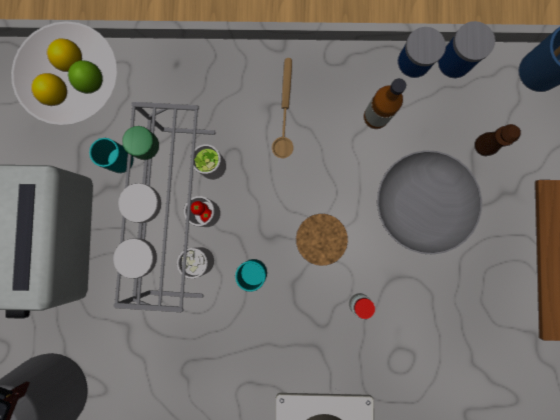

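View pics/side0.png

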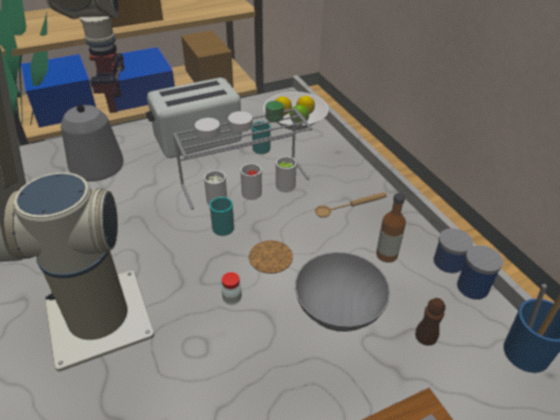

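The top view shows, under the rack, leek (206,160), tomato (200,211) and onion (193,263). It also shows the mat at (322,239), the bowl at (429,202), a turquoise cup at (251,275), a bottle at (385,103) and a jar at (364,308). The side view agrees, with the gripper at the upper left (105,80).

```bash
cat > h.py <<'E'
import numpy as np,cv2
from workcell import *
from scipy.optimize import least_squares
def cloud(n,d,p=None):
    p=p or camera_params(n);K=p["camera_matrix"];E=np.array(p["extrinsics"])
    v,u=np.mgrid[:d.shape[0],:d.shape[1]]
    c=np.stack([(u-K[0][2])/K[0][0]*d,(v-K[1][2])/K[1][1]*d,d],-1)
    w=c@E[:3,:3].T+E[:3,3];w[d==0]=np.nan;return w
def circ(P,r=None):
    c=P[:,:2].mean(0)
    f=lambda q:np.hypot(*(P[:,:2]-q[:2]).T)-(r or q[2])
    s=least_squares(f,[*c] if r else [*c,50],loss="soft_l1",f_scale=2).x;return np.round(s,1)
E
python3 - <<'E'
from h import *
for n in("top","side"):
    z=np.load(n+"0.npz");im,d=z["im"],z["d"];w=cloud(n,d);Z=w[...,2]
    v,u=np.mgrid[:420,:560]
    def box(cu,cv,r): return np.hypot(u-cu,v-cv)<r
    L=dict(leek=(206,160,20),tom=(200,211,20),onion=(193,263,20),turq=(251,275,22)) if n=="top" else dict(leek=(286,172,22),tom=(251,178,22),onion=(215,187,22),turq=(222,216,25))
    for k,(a,b,r) in L.items():
        m=box(a,b,r)&(Z>90)&(Z<100)
        print(n,k,m.sum(),circ(w[m]),circ(w[m],30),Z[m].mean().round(1), "top",np.nanmax(Z[box(a,b,r)]).round(0))
    a,b,r=(429,202,62) if n=="top" else (342,290,60)
    B=box(a,b,r);print("bowl",np.nanpercentile(Z[B],[5,50,95]).round(0));m=B&(Z>73)&(Z<86);print(m.sum(),circ(w[m]))
    a,b,r=(322,239,40) if n=="top" else (271,256,35)
    hsv=cv2.cvtColor(im,cv2.COLOR_RGB2HSV);m=box(a,b,r)&(hsv[...,1]>80)&(np.abs(Z-6)<8);P=w[m];print("mat",m.sum(),((P.min(0)+P.max(0))/2).round(1),np.ptp(P,axis=0).round(0),P.mean(0).round(1))
    # rack wires & tall stuff
    m=(Z>185)&(Z<202)&(w[...,1]>150)&(w[...,1]<520)&(w[...,0]>100)&(w[...,0]<720);P=w[m]
    h,e=np.histogram(P[:,1],np.arange(150,520,10));print("rack y",[(int(e[i]),int(h[i])) for i in range(len(h)) if h[i]>15])
    print('ext x',np.percentile(P[:,0],[0,2,98,100]).round(0))
    if n=="top":
        for k,(a,b,r) in dict(bottle=(385,103,22),jar=(364,308,14),mill=(497,139,24),can=(422,50,25)).items():
            m=box(a,b,r)&(Z>25);P=w[m];print(k,P.min(0).round(0),P.max(0).round(0))
E
```

```text
top leek 151 [619.9 265.7  29.7] [619.9 265.9] 94.1 top 199.0
top tom 156 [509.1 276.2  29.8] [509.1 276.2] 94.2 top 199.0
top onion 177 [399.8 286.9  29.7] [399.8 286.9] 94.1 top 198.0
top turq 182 [375.3 164.7  29.7] [375.3 164.7] 94.6 top 99.0
bowl [-2. 12. 78.]
892 [ 537.8 -211.6  108.4]
mat 2054 [454.2   9.1   6. ] [115. 117.  11.] [453.8   9.1   5.9]
rack y [(260, 155), (270, 431), (280, 161), (290, 62), (300, 199), (310, 464), (320, 157), (330, 70), (340, 154), (350, 216), (360, 121), (370, 59), (380, 147), (390, 244), (400, 84)]
ext x [317. 320. 705. 709.]
bottle [ 712. -143.   30.] [772. -84. 214.]
jar [290. -98.  31.] [334. -53.  79.]
mill [ 654. -384.   25.] [ 703. -343.  135.]
can [ 837. -271.   25.] [ 942. -163.   92.]
side leek 60 [618.6 260.7  30.1] [618.6 260.7] 92.6 top 98.0
side tom 65 [507.9 272.2  30.1] [507.8 272.1] 92.4 top 96.0
side onion 115 [394.2 232.   57.6] [386.3 231.9] 92.4 top 97.0
side turq 84 [373.9 160.4  30. ] [373.9 160.4] 92.6 top 96.0
bowl [-4.  3. 74.]
600 [ 536.4 -216.3  108.8]
mat 1083 [453.4   5.8   4.1] [117. 121.  12.] [452.2   3.7   3.8]
rack y [(260, 114), (270, 153), (280, 34), (290, 18), (300, 124), (310, 155), (320, 60), (330, 62), (340, 86), (350, 93), (360, 22), (370, 16), (380, 46), (390, 58)]
ext x [315. 319. 703. 708.]
```

```bash
cat >> h.py <<'E'
from scipy.spatial.transform import Rotation as Ro
def log():
    o=get_obs();open("log.txt","a").write(repr([list(map(float,o[k])) for k in("qpos","ee_pos","orientation")])+"\n");return o
E
python3 -c "from h import *;log()"
python3 -m creep '{"delta_pos":[[0,0,-0.025],[0,0,-0.025],[0,0,-0.025],[0,0,-0.025],[0,0,-0.025],[0,0,-0.025],[0,-0.025,0],[0,-0.025,0],[0,-0.025,0],[0,-0.025,0],[0,-0.025,0],[0,-0.025,0]],"twist":[[0,0,0],[0,0,0],[0,0,0],[0,0,0],[0,0,0],[0,0,0],[0,0,0],[0,0,0],[0,0,0],[0,0,0],[0,0,0],[0,0,0]]}' 0.95
python3 -c "from h import *;log()"
python3 -m creep '{"delta_pos":[[-0.041,-0.0015,0],[-0.041,-0.0015,0],[-0.041,-0.0015,0],[-0.041,-0.0015,0],[-0.041,-0.0015,0],[-0.041,-0.0015,0],[-0.041,-0.0015,0],[-0.041,-0.0015,0],[-0.041,-0.0015,0],[-0.041,-0.0015,0],[-0.041,-0.0015,0],[-0.041,-0.0015,0]],"twist":[[0,0,5],[0,0,5],[0,0,5],[0,0,5],[0,0,5],[0,0,5],[0,0,5],[0,0,5],[0,0,5],[0,0,5],[0,0,5],[0,0,5]]}'
python3 -c "from h import *;o=log();print(o['qpos'],o['ee_pos'],Ro.from_rotvec(o['orientation']).as_matrix().round(3))"
# a small tilt to reveal joint 4 sense
python3 -m creep '{"delta_pos":[[0,0,0],[0,0,0],[0,0,0],[0,0,0]],"twist":[[0,7,0],[0,7,0],[0,7,0],[0,7,0]]}'
python3 -c "from h import *;o=log();print(o['qpos'],o['ee_pos'],Ro.from_rotvec(o['orientation']).as_matrix().round(3))"
```

```text
t: 1.1
ee_pos: [152.0, 448.4, 372.2]
orientation: [-0.511, -3.1, 0.001]
ft_force: [-0.6, 0.9, 1.0]
width: 83.6
grasp_force: 0.0
t: 2.1
ee_pos: [465.7, 96.7, 372.4]
orientation: [-1.998, -2.425, 0.0]
ft_force: [1.2, -0.1, -0.2]
width: 83.2
grasp_force: 0.0
[ 1.79642097e-01  4.26739635e-02  1.77345865e+00 -1.57756220e-05
  1.32569614e+00 -1.28798498e-02] [465.72852547  96.66602043 372.3902985 ] [[-0.191  0.982 -0.   ]
 [ 0.982  0.191 -0.   ]
 [-0.    -0.    -1.   ]]
t: 2.43
ee_pos: [465.7, 98.2, 373.7]
orientation: [-1.73, -2.109, -0.44]
ft_force: [-1.1, 0.4, -1.4]
width: 83.6
grasp_force: 0.0
[-0.1169631   0.10578114  1.78489696  0.47435961  1.42935148 -0.42451059] [465.71783732  98.24683961 373.70815263] [[-0.173  0.981 -0.089]
 [ 0.863  0.195  0.466]
 [ 0.474  0.003 -0.88 ]]
```

```bash
cat >> h.py <<'E'
Rz=lambda a:Ro.from_euler("z",a).as_matrix()
Ry=lambda a:Ro.from_euler("y",a).as_matrix()
def fk(q,p):
    d1,a1,a2,a3,d4,d6=p;B=Rz(q[0]);U=B@Ry(q[1]);F=U@Ry(q[2]);T=F@Rz(q[3])@Ry(q[4])@Rz(q[5]+np.pi/2)
    W=B@[a1,0,d1]+U@[0,0,a2]+F@[a3,0,d4]
    return W+T@[0,0,d6],T,W
lo=np.array([-3,-.9,.09,-1.31,.11,-2.54]);hi=np.array([3,2.11,2.58,4.45,2.69,2.54])
def fit():
    D=[eval(l) for l in open("log.txt")]
    f=lambda p:np.concatenate([fk(q,p)[0]-e for q,e,_ in D]+[1e-3*(p-[350,0,400,0,400,200])])
    s=least_squares(f,[350,0,400,0,400,200]);return s.x
def ik(pos,R,p,q0):
    f=lambda q:np.concatenate([(fk(q,p)[0]-pos)/100,Ro.from_matrix(R.T@fk(q,p)[1]).as_rotvec()])
    s=least_squares(f,np.clip(q0,lo+.001,hi-.001),bounds=(lo,hi));return s.x,np.abs(s.fun).max()
def tool(yaw,down,roll=0): # z axis heading yaw, pitched down; roll 0: tool x up-ish? see sign
    z=np.array([np.cos(yaw)*np.cos(down),np.sin(yaw)*np.cos(down),-np.sin(down)])
    y=np.array([np.sin(yaw),-np.cos(yaw),0]);x=np.cross(y,z)
    return np.stack([x,y,z],1)@Rz(roll)
E
python3 - <<'E'
from h import *
p=fit();print(p.round(1))
for l in open("log.txt"):
    q,e,r=eval(l);P,T,W=fk(q,p);print((P-e).round(1),np.abs(T-Ro.from_rotvec(r).as_matrix()).max().round(3))
q0=q;d=np.radians
for dn in (0,20,35,45):
  for yaw in(84,92):
    R=tool(d(yaw),d(dn))
    for sgn in(0,np.pi):
      R2=R@Rz(sgn);g=np.array([508.5,274.5,68]);qs=[]
      for back in(0,100):
        best=min((ik(g+R2[:,2]*(19-back),R2,p,s) for s in(q0,[0,.3,1.8,1.5,1.5,0],[-.3,.5,1.8,1.2,1.5,-1.5],[-.3,.5,1.8,1.2,1.5,1.5])),key=lambda t:t[1])
        qs.append(best)
      print(dn,yaw,sgn>0,[(b[0].round(2).tolist(),round(b[1],3)) for b in qs], R2[:,0].round(2))
E
```

```text
[291.3 -10.8 485.  -46.4 468.2 335.3]
[11.1 -4.2 -0.5] 0.0
[11.2 -4.1 -0.5] 0.0
[  1.9 -11.8  -0.5] 0.0
[ 0.3 -0.3  1.5] 0.0
0 84 False [([-0.08, 1.05, 2.05, 1.59, 1.57, -1.53], np.float64(0.0)), ([-0.29, 1.05, 2.03, 1.38, 1.58, -1.51], np.float64(0.0))] [0. 0. 1.]
0 84 True [([-0.08, 1.05, 2.05, 1.59, 1.57, 1.62], np.float64(0.0)), ([-0.29, 1.05, 2.03, 1.38, 1.58, 1.63], np.float64(0.0))] [ 0. -0. -1.]
0 92 False [([-0.08, 1.07, 1.94, 1.46, 1.59, -1.44], np.float64(0.0)), ([-0.26, 1.08, 1.89, 1.28, 1.62, -1.41], np.float64(0.0))] [0. 0. 1.]
0 92 True [([-0.08, 1.07, 1.94, 1.46, 1.59, 1.7], np.float64(0.0)), ([-0.26, 1.08, 1.89, 1.28, 1.62, 1.73], np.float64(0.0))] [ 0.  0. -1.]
20 84 False [([-0.04, 0.81, 2.13, 1.56, 1.22, -1.36], np.float64(0.0)), ([-0.24, 0.74, 2.14, 1.35, 1.27, -1.3], np.float64(0.0))] [0.04 0.34 0.94]
20 84 True [([-0.04, 0.81, 2.13, 1.56, 1.22, 1.78], np.float64(0.0)), ([-0.24, 0.74, 2.14, 1.35, 1.27, 1.84], np.float64(0.0))] [-0.04 -0.34 -0.94]
20 92 False [([-0.04, 0.84, 2.03, 1.4, 1.26, -1.29], np.float64(0.0)), ([-0.22, 0.78, 2.01, 1.21, 1.33, -1.22], np.fl
[... 654 characters left out ...]
, 1.31, 1.01, 2.03], np.float64(0.0)), ([-0.13, 0.59, 2.05, 1.12, 1.12, 2.13], np.float64(0.0))] [ 0.02 -0.57 -0.82]
45 84 False [([0.11, 0.57, 2.14, 1.35, 0.79, -0.96], np.float64(0.0)), ([-0.04, 0.42, 2.15, 1.12, 0.9, -0.82], np.float64(0.0))] [0.07 0.7  0.71]
45 84 True [([0.11, 0.57, 2.14, 1.35, 0.79, 2.18], np.float64(0.0)), ([-0.04, 0.42, 2.15, 1.12, 0.9, 2.32], np.float64(0.0))] [-0.07 -0.7  -0.71]
45 92 False [([0.1, 0.61, 2.07, 1.2, 0.86, -0.94], np.float64(0.0)), ([-0.04, 0.48, 2.05, 1.01, 0.99, -0.82], np.float64(0.0))] [-0.02  0.71  0.71]
45 92 True [([0.1, 0.61, 2.07, 1.2, 0.86, 2.2], np.float64(0.0)), ([-0.04, 0.48, 2.05, 1.01, 0.99, 2.32], np.float64(0.0))] [ 0.02 -0.71 -0.71]
```

```bash
sed -i 's/d1,a1,a2,a3,d4,d6=p;/d1,a1,a2,a3,d4,d6,b=p;/; s/B@\[a1,0,d1\]/B@[a1,b,d1]/; s/\[350,0,400,0,400,200\]/[350,0,400,0,400,200,0]/g' h.py
cat >> h.py <<'E'
def rel(pos,R): # from the present pose: turn first (deg, tool axes), then shift (mm, turned tool axes)
    o=get_obs();T=Ro.from_rotvec(o["orientation"]).as_matrix()
    print("turn",np.degrees(Ro.from_matrix(T.T@R).as_rotvec()).round(2),"shift after turn",(R.T@(pos-o["ee_pos"])).round(1),"before",(T.T@(pos-o["ee_pos"])).round(1))
def chk(pos,R,q0):
    q,e=ik(pos,R,fit(),q0);print("q",q.round(2),"err",e.round(4));return q
E
python3 - <<'E'
from h import *
p=fit();print(p.round(1))
for l in open("log.txt"):
    q,e,r=eval(l);print((fk(q,p)[0]-e).round(1))
d=np.radians;R=tool(d(92),d(35));g=np.array([508.5,274.5,68]);P=g+R[:,2]*(19-130)
q=chk(get_obs()["ee_pos"],R,get_obs()["qpos"]);q=chk(P,R,q);chk(g+R[:,2]*19,R,q)
print(P,R.round(3));rel(P,R)
E
```

```text
[312.3  -0.  563.   77.3 484.9 309.6  11.9]
[ 0. -0.  0.]
[-0. -0.  0.]
[-0. -0.  0.]
[ 0.  0. -0.]
q [-0.34  0.21  1.89  0.87  1.54 -0.64] err 0.0
q [-0.16  0.64  1.95  1.08  1.15 -0.97] err 0.0
q [ 0.05  0.78  1.95  1.31  1.01 -1.09] err 0.0
[511.67326734 183.62951267 131.66698443] [[-0.02   0.999 -0.029]
 [ 0.573  0.035  0.819]
 [ 0.819  0.    -0.574]]
turn [-6.04 26.61  7.08] shift after turn [-150.2   48.9  207.4] before [-49.   60.9 248.7]
```

```bash
python3 -m creep '{"delta_pos":[[0,0,0],[0,0,0],[0,0,0],[0,0,0],[0,0,0],[-0.0215,0.007,0.0296],[-0.0215,0.007,0.0296],[-0.0215,0.007,0.0296],[-0.0215,0.007,0.0296],[-0.0215,0.007,0.0296],[-0.0215,0.007,0.0296],[-0.0215,0.007,0.0296],[0,0,0],[0,0,0]],"twist":[[-1.21,5.32,1.42],[-1.21,5.32,1.42],[-1.21,5.32,1.42],[-1.21,5.32,1.42],[-1.21,5.32,1.42],[0,0,0],[0,0,0],[0,0,0],[0,0,0],[0,0,0],[0,0,0],[0,0,0],[0,0,0],[0,0,0]]}' 0.95
python3 - <<'E'
from h import *
d=np.radians;R=tool(d(92),d(35));g=np.array([508.5,274.5,68]);rel(g+R[:,2]*19,R)
p=camera_params("wrist");im,dd=get_image("wrist");cv2.imwrite("pics/w1.png",im[:,:,::-1]);np.savez("w1.npz",im=im,d=dd)
print(p)
E
```

```text
t: 3.6
ee_pos: [509.2, 182.7, 128.5]
orientation: [-1.613, -1.667, -0.827]
ft_force: [0.5, -0.0, 0.8]
width: 83.4
grasp_force: 0.0
turn [-0.34  0.28 -0.29] shift after turn [  3.1   2.5 128.8] before [  3.7   3.2 128.8]
{'camera_matrix': array([[325.1922621 ,   0.        , 279.99629673],
       [  0.        , 325.1922621 , 206.73219075],
       [  0.        ,   0.        ,   1.        ]]), 'extrinsics': array([[ 9.99319676e-01,  2.39588390e-02, -2.80385169e-02,
         5.13136216e+02],
       [ 3.62291526e-02, -7.79989975e-01,  6.24742417e-01,
         9.41259417e+01],
       [-6.90165908e-03, -6.25333202e-01, -7.80327337e-01,
         2.83967450e+02],
       [ 0.00000000e+00,  0.00000000e+00,  0.00000000e+00,
         1.00000000e+00]])}
```

View pics/w1.png

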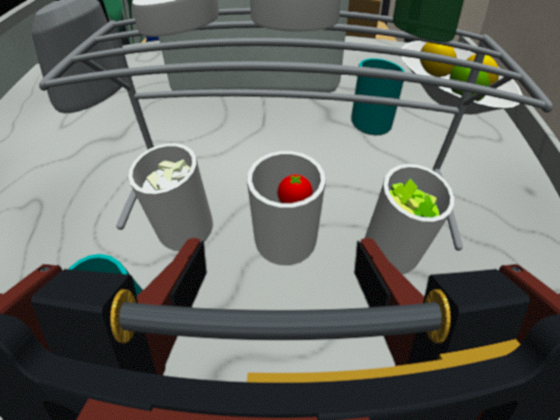

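The wrist view shows the tomato cup at (286,205), centred between the open fingers, with onion on the left at (172,195) and leek on the right at (415,215). The way in is clear.

```bash
python3 -m creep '{"delta_pos":[[0.0037,0.0032,0],[0,0,0.0184],[0,0,0.0184],[0,0,0.0184],[0,0,0.0184],[0,0,0.0184],[0,0,0.0184],[0,0,0.0184],[0,0,0],[0,0,0]],"twist":[[0,0,0],[0,0,0],[0,0,0],[0,0,0],[0,0,0],[0,0,0],[0,0,0],[0,0,0],[0,0,0],[0,0,0]]}' 0.95
python3 -m creep '{"delta_pos":[[0,0,0],[0,0,0],[0,0,0],[0,0,0],[0,0,0],[0,0,0],[0,0,0],[0,0,0],[0,0,0],[0,0,0]],"twist":[[0,0,0],[0,0,0],[0,0,0],[0,0,0],[0,0,0],[0,0,0],[0,0,0],[0,0,0],[0,0,0],[0,0,0]]}' 0
python3 - <<'E'
from h import *
o=get_obs();T=Ro.from_rotvec(o["orientation"]).as_matrix();g=o["ee_pos"]-19*T[:,2];print("grasp pt",g.round(1),T.round(3))
d=np.radians;B=np.array([537,-214,0]);q=o["qpos"];print(q.round(2))
# pour: cup centre over bowl, tool near horizontal, several yaws/rolls
for yaw in(20,40,60):
  for zz in(190,230):
    for dn in (0,15):
      qq=q
      for roll in(0,75,150):
        R=tool(d(yaw),d(dn),d(roll));P=B+[0,0,zz]+19*R[:,2]
        qq,e=ik(P,R,fit(),qq);print(yaw,zz,dn,roll,qq.round(2),e.round(3))
E
```

```text
t: 4.48
ee_pos: [510.8, 289.6, 60.6]
orientation: [-1.612, -1.672, -0.834]
ft_force: [-0.2, -0.7, -0.5]
width: 83.3
grasp_force: 0.0
t: 5.32
ee_pos: [510.5, 289.1, 59.5]
orientation: [-1.614, -1.669, -0.834]
ft_force: [0.1, -4.2, 8.4]
width: 63.5
grasp_force: 30.0
grasp pt [511.  273.5  70.4] [[-0.019  0.999 -0.029]
 [ 0.577  0.035  0.816]
 [ 0.816 -0.002 -0.577]]
[ 0.05  0.78  1.95  1.3   1.01 -1.07]
20 190 0 0 [-0.9   0.86  2.16  1.89  1.53 -1.45] 0.0
20 190 0 75 [-0.9   0.86  2.16  1.89  1.53 -0.14] 0.0
20 190 0 150 [-0.9   0.86  2.16  1.89  1.53  1.17] 0.0
20 190 15 0 [-0.88  0.67  2.18  1.83  1.22 -1.29] 0.0
20 190 15 75 [-0.88  0.67  2.18  1.83  1.22  0.02] 0.0
20 190 15 150 [-0.88  0.67  2.18  1.83  1.22  1.33] 0.0
20 230 0 0 [-0.9   0.76  2.18  1.89  1.51 -1.38] 0.0
20 230 0 75 [-0.9   0.76  2.18  1.89  1.51 -0.07] 0.0
20 230 0 150 [-0.9   0.76  2.18  1.89  1.51  1.24] 0.0
20 230 15 0 [-0.88  0.58  2.19  1.8   1.2  -1.19] 0.0
20 230 15 75 [-0.88  0.58  2.19  1.8   1.2   0.12] 0.0
20 230 15 150 [-0.88  0.58  2.19  1.8   1.2   1.43] 0.0
40 190 0 0 [-0.93  0.87  1.95  1.52  1.59
[... 566 characters left out ...]
 150 [-0.91  0.64  1.98  1.41  1.36  1.58] 0.0
60 190 0 0 [-0.89  0.92  1.73  1.24  1.74 -1.11] 0.0
60 190 0 75 [-0.89  0.92  1.73  1.24  1.74  0.2 ] 0.0
60 190 0 150 [-0.89  0.92  1.73  1.24  1.74  1.51] 0.0
60 190 15 0 [-0.88  0.79  1.76  1.14  1.54 -1.02] 0.0
60 190 15 75 [-0.88  0.79  1.76  1.14  1.54  0.29] 0.0
60 190 15 150 [-0.88  0.79  1.76  1.14  1.54  1.6 ] 0.0
60 230 0 0 [-0.89  0.85  1.75  1.25  1.76 -1.05] 0.0
60 230 0 75 [-0.89  0.85  1.75  1.25  1.76  0.25] 0.0
60 230 0 150 [-0.89  0.85  1.75  1.25  1.76  1.56] 0.0
60 230 15 0 [-0.88  0.72  1.77  1.14  1.57 -0.96] 0.0
60 230 15 75 [-0.88  0.72  1.77  1.14  1.57  0.35] 0.0
60 230 15 150 [-0.88  0.72  1.77  1.14  1.57  1.66] 0.0
```

```bash
python3 -m creep '{"delta_pos":[[0.004,0,-0.003],[0,0,-0.012],[0,0,-0.02],[0,0,-0.02],[0,0,-0.02],[0.0163,0,-0.0115],[0.0163,0,-0.0115],[0.0163,0,-0.0115],[0.0163,0,-0.0115],[0.0163,0,-0.0115],[0,0,0]],"twist":[[0,0,0],[0,0,0],[0,0,0],[0,0,0],[0,0,0],[0,0,0],[0,0,0],[0,0,0],[0,0,0],[0,0,0],[0,0,0]]}' 0
python3 - <<'E'
from h import *
o=get_obs();d=np.radians;R=tool(d(40),d(35));P=np.array([537,-169,210])+19*R[:,2]
q=chk(o["ee_pos"],tool(d(66),d(35)),o["qpos"]);q=chk(o["ee_pos"],R,q);q=chk((o["ee_pos"]+P)/2,R,q);q=chk(P,R,q)
R2=tool(d(40),d(15));P2=np.array([537,-169,180])+19*R2[:,2];q=chk(P2,R2,q);q=chk(P2,tool(d(40),d(15),d(155)),q)
print(o["grasp_force"],o["width"],o["ft_force"]);rel(P,R)
im,_=get_image("side");cv2.imwrite("pics/s2.png",cv2.resize(im[80:330,150:420,::-1],None,fx=2,fy=2))
E
```

```text
t: 6.23
ee_pos: [513.6, 230.1, 208.0]
orientation: [-1.614, -1.674, -0.836]
ft_force: [1.1, -0.1, -2.0]
width: 63.5
grasp_force: 30.0
q [-0.03  0.38  2.18  1.5   0.86 -0.85] err 0.0
q [ 0.17  0.3   2.35  2.28  0.58 -1.12] err 0.0
q [-0.39  0.35  2.29  1.64  0.82 -0.93] err 0.0
q [-0.76  0.47  2.04  1.26  1.03 -0.82] err 0.0
q [-0.85  0.72  2.05  1.49  1.32 -1.19] err 0.0
q [-0.85  0.72  2.05  1.49  1.32  1.52] err 0.0
30.000004707835615 63.48825656229677 [ 1.10858116 -0.1308027  -2.00818378]
turn [-42.42   0.3   30.08] shift after turn [-135.3  320.8 -177.6] before [-233.3   21.7 -312.8]
```

View pics/s2.png

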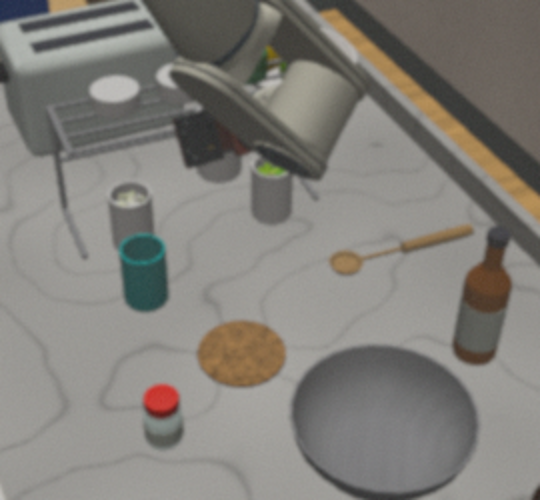

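The cup is off the worktop, with its base at (218,165) in the crop. The onion and leek cups are untouched.

```bash
python3 -m creep '{"delta_pos":[[-0.0194,0.0018,-0.0261],[-0.0194,0.0018,-0.0261],[-0.0194,0.0018,-0.0261],[-0.0194,0.0018,-0.0261],[-0.0194,0.0018,-0.0261],[-0.0194,0.0018,-0.0261],[0,0,0],[0,0,0],[0,0,0],[0,0,0],[0,0,0],[0,0,0],[0,0,0],[0,0,0],[0,0,0],[0,0,0]],"twist":[[0,0,0],[0,0,0],[0,0,0],[0,0,0],[0,0,0],[0,0,0],[-4.24,0.03,3.01],[-4.24,0.03,3.01],[-4.24,0.03,3.01],[-4.24,0.03,3.01],[-4.24,0.03,3.01],[-4.24,0.03,3.01],[-4.24,0.03,3.01],[-4.24,0.03,3.01],[-4.24,0.03,3.01],[-4.24,0.03,3.01]]}' 0
python3 -m creep '{"delta_pos":[[-0.0113,0.0267,-0.0148],[-0.0113,0.0267,-0.0148],[-0.0113,0.0267,-0.0148],[-0.0113,0.0267,-0.0148],[-0.0113,0.0267,-0.0148],[-0.0113,0.0267,-0.0148],[0,0,0],[0,0,0]],"twist":[[0,0,0],[0,0,0],[0,0,0],[0,0,0],[0,0,0],[0,0,0],[0,0,0],[0,0,0]]}' 0
python3 - <<'E'
from h import *
d=np.radians;R2=tool(d(40),d(15));P2=np.array([537,-169,180])+19*R2[:,2];rel(P2,R2);print(get_obs()["qpos"].round(2))
E
```

```text
t: 7.62
ee_pos: [528.6, 35.6, 198.6]
orientation: [-2.391, -0.86, -1.231]
ft_force: [0.1, -0.6, -1.7]
width: 63.4
grasp_force: 30.0
t: 8.28
ee_pos: [547.1, -159.9, 194.0]
orientation: [-2.388, -0.863, -1.233]
ft_force: [-0.4, 0.5, -3.1]
width: 63.8
grasp_force: 30.0
turn [-0.03 20.28 -0.31] shift after turn [-17.1   0.5   9.5] before [-12.7   0.6  14.8]
[-0.76  0.48  2.04  1.25  1.02 -0.82]
```

```bash
python3 -m creep '{"delta_pos":[[0,0,0],[0,0,0],[0,0,0],[0,0,0],[-0.017,0,0.0095],[0,0,0],[0,0,0],[0,0,0],[0,0,0],[0,0,0],[0,0,0],[0,0,0],[0,0,0],[0,0,0],[0,0,0]],"twist":[[0,5.07,-0.08],[0,5.07,-0.08],[0,5.07,-0.08],[0,5.07,-0.08],[0,0,0],[0,0,6],[0,0,6],[0,0,6],[0,0,6],[0,0,6],[0,0,6],[0,0,6],[0,0,6],[0,0,6],[0,0,6]]}' 0
python3 -m creep '{"delta_pos":[[0,0,0],[0,0,0],[0,0,0],[0,0,0],[0,0,0],[0,0,0],[0,0,0],[0,0,0],[0,0,0],[0,0,0],[0,0,0],[0,0,0],[0,0,0],[0,0,0],[0,0,0],[0,0,0],[0,0,0],[0,0,0],[0,0,0],[0,0,0]],"twist":[[0,0,3],[0,0,3],[0,0,3],[0,0,3],[0,0,3],[0,0,3],[0,0,3],[0,0,3],[0,0,3],[0,0,3],[0,0,3],[0,0,3],[0,0,3],[0,0,3],[0,0,3],[0,0,3],[0,0,3],[0,0,3],[0,0,3],[0,0,3]]}' 0
python3 -m creep '{"delta_pos":[[0,0,0],[0,0,0],[0,0,0],[0,0,0],[0,0,0],[0,0,0],[0,0,0],[0,0,0],[0,0,0],[0,0,0],[0,0,0],[0,0,0],[0,0,0]],"twist":[[0,0,5],[0,0,5],[0,0,5],[0,0,5],[0,0,5],[0,0,5],[0,0,5],[0,0,0],[0,0,0],[0,0,0],[0,0,0],[0,0,0],[0,0,0]]}' 0
python3 - <<'E'
from h import *
a,_=get_image("top");b,_=get_image("side")
cv2.imwrite("pics/p3.png",np.hstack([cv2.resize(x,(400,360))[:,:,::-1] for x in(a[80:330,280:560],b[180:380,220:440])]))
print(get_obs()["qpos"].round(2),get_obs()["ft_force"])
E
```

```text
t: 9.53
ee_pos: [550.6, -153.3, 175.8]
orientation: [-1.916, 0.34, -0.954]
ft_force: [0.6, 0.6, -2.8]
width: 63.7
grasp_force: 30.0
t: 11.2
ee_pos: [550.6, -153.4, 175.9]
orientation: [-1.409, 1.182, -0.24]
ft_force: [0.4, 0.5, -1.9]
width: 63.5
grasp_force: 30.0
t: 12.28
ee_pos: [551.2, -155.0, 176.7]
orientation: [-0.99, 1.546, 0.185]
ft_force: [-0.2, -0.4, -2.8]
width: 64.0
grasp_force: 30.0
[-0.85  0.72  2.05  1.49  1.32  1.52] [ 0.12180751  0.142544   -2.82721921]
```

View pics/p3.png

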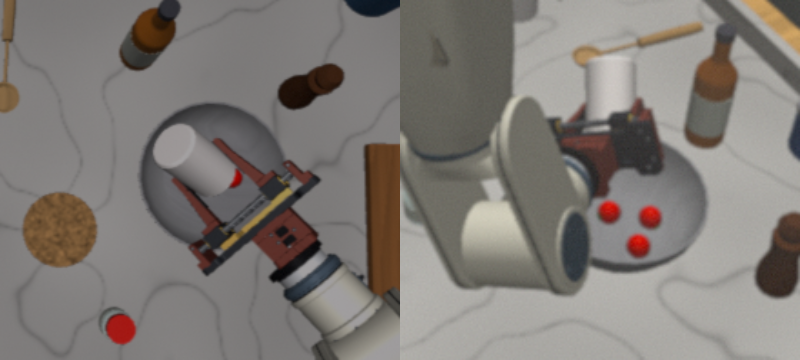

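All three tomatoes are in the bowl, at (609,211), (650,216) and (638,245) in the right-hand half, and the cup is upside down and empty. Next I turn it back upright.

```bash
python3 -m creep '{"delta_pos":[[0,0,0],[0,0,0],[0,0,0],[0,0,0],[0,0,0],[0,0,0],[0,0,0],[0,0,0],[0,0,0],[0,0,0],[0,0,0],[0,0,0],[0,0,0],[0,0,0],[0,0,0],[0,0,0],[0,0,0],[0,0,0],[0,0,0],[0,0,0]],"twist":[[0,0,-6],[0,0,-6],[0,0,-6],[0,0,-6],[0,0,-6],[0,0,-6],[0,0,-6],[0,0,-6],[0,0,-6],[0,0,-6],[0,0,-6],[0,0,-6],[0,0,-6],[0,0,-6],[0,0,-6],[0,0,-6],[0,0,-6],[0,0,-6],[0,0,-6],[0,0,-6]]}' 0
python3 -m creep '{"delta_pos":[[0,0,0],[0,0,0],[0,0,0],[0,0,0],[0,0,0],[0,0,0],[0.01,0,-0.01],[0,0,0],[0,0,0],[0,0,0],[0,0,0],[0,0,0],[0,0,0]],"twist":[[0,0,-6],[0,0,-6],[0,0,-6],[0,0,-6],[0,0,-6],[0,0,-5],[0,0,0],[0,-5.07,0],[0,-5.07,0],[0,-5.07,0],[0,-5.07,0],[0,0,0],[0,0,0]]}' 0
python3 - <<'E'
from h import *
o=get_obs();q0=o["qpos"];print(q0.round(2))
# rotation so the cup is upright as when grasped: tool x,z had z-components .816,-.577
al=np.arctan2(.577,.816);d=np.radians
for yaw in(40,66):
    R=tool(d(yaw),al);P=np.array([453,7,6+71.4+60])+19*R[:,2]
    q=chk(o["ee_pos"],R,q0);q=chk(P,R,q);chk(P-[0,0,60],R,q);rel(P,R)
E
```

```text
t: 14.05
ee_pos: [551.3, -155.2, 176.8]
orientation: [-2.032, -0.098, -1.242]
ft_force: [0.4, 0.1, -1.9]
width: 63.6
grasp_force: 30.0
t: 15.13
ee_pos: [546.2, -159.1, 190.3]
orientation: [-2.383, -0.877, -1.241]
ft_force: [-0.2, 0.4, -1.2]
width: 63.5
grasp_force: 30.0
[-0.77  0.49  2.05  1.26  1.02 -0.85]
q [-0.76  0.48  2.05  1.26  1.02 -0.84] err 0.0
q [-0.53  0.54  2.41  1.77  0.9  -1.33] err 0.0
q [-0.53  0.73  2.39  1.9   0.95 -1.55] err 0.0
turn [-0.11 -0.2   0.34] shift after turn [ -22.8 -187.2   78.4] before [ -21.9 -187.1   78.6]
q [-0.74  0.6   1.79  0.93  1.32 -0.84] err 0.0
q [-0.56  0.58  2.19  1.19  1.05 -1.14] err 0.0
q [-0.56  0.72  2.18  1.27  1.01 -1.29] err 0.0
turn [ 21.15  -0.15 -14.63] shift after turn [  22.5 -152.7  142.4] before [ -22.8 -193.9   77.4]
```

```bash
python3 -m creep '{"delta_pos":[[0.0038,-0.0234,0.0052],[0.0038,-0.0234,0.0052],[0.0038,-0.0234,0.0052],[0.0038,-0.0234,0.0052],[0.0038,-0.0234,0.0052],[0.0038,-0.0234,0.0052],[0.0038,-0.0234,0.0052],[0.0038,-0.0234,0.0052],[0,0,0],[-0.0163,0,0.0115],[-0.0163,0,0.0115],[-0.0163,0,0.0115],[-0.0163,0,0.0115],[-0.0163,0,0.0115],[0,0,0],[0,0,0],[0,0,0]],"twist":[[-0.1,-0.2,0.34],[0,0,0],[0,0,0],[0,0,0],[0,0,0],[0,0,0],[0,0,0],[0,0,0],[0,0,0],[0,0,0],[0,0,0],[0,0,0],[0,0,0],[0,0,0],[0,0,0],[0,0,0],[0,0,0]]}' 0
python3 - <<'E'
from h import *
al=np.arctan2(.577,.816);d=np.radians
R=tool(d(40),al);P=np.array([453,7,6+70.4])+19*R[:,2];rel(P,R)
o=get_obs();T=Ro.from_rotvec(o["orientation"]).as_matrix();print("up in tool",T[2].round(3))
a,da=get_image("top");b,db=get_image("side")
w=cloud("side",db)
cv2.imwrite("pics/p4.png",np.hstack([cv2.resize(x,(400,360))[:,:,::-1] for x in(a[130:330,220:440],b[150:350,170:390])]))
E
```

```text
t: 16.55
ee_pos: [464.8, 16.6, 90.6]
orientation: [-2.39, -0.864, -1.233]
ft_force: [0.2, 0.8, -2.1]
width: 63.4
grasp_force: 30.0
turn [ 0.02  0.1  -0.26] shift after turn [-20.4  -0.2  14.7] before [-20.4  -0.1  14.8]
up in tool [ 0.815 -0.004 -0.579]
```

View pics/p4.png

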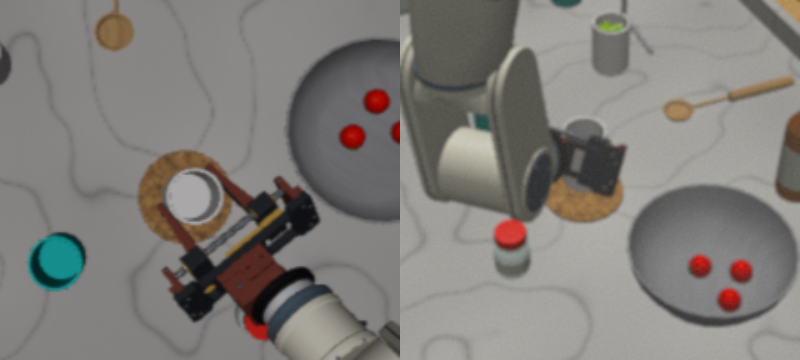

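The cup is empty and hovers over the mat (rim at (192,195), mat at (184,195) in the left half). The tomatoes are still in the bowl.

```bash
python3 -m creep '{"delta_pos":[[-0.0041,0,0.0029],[-0.0041,0,0.0029],[-0.0041,0,0.0029],[-0.0041,0,0.0029],[0,0,0],[0,0,0]],"twist":[[0,0,0],[0,0,0],[0,0,0],[0,0,0],[0,0,0],[0,0,0]]}' 0
python3 -m creep '{"delta_pos":[[-0.0012,0,0.0009],[-0.0012,0,0.0009],[0,0,0]],"twist":[[0,0,0],[0,0,0],[0,0,0]]}' 0
python3 -m creep '{"delta_pos":[[-0.0012,0,0.0009],[0,0,0],[0,0,0]],"twist":[[0,0,0],[0,0,0],[0,0,0]]}' 0
```

```text
t: 17.15
ee_pos: [464.5, 17.1, 69.9]
orientation: [-2.39, -0.865, -1.231]
ft_force: [0.3, -0.5, -2.0]
width: 63.7
grasp_force: 30.0
t: 17.4
ee_pos: [464.7, 17.1, 67.1]
orientation: [-2.39, -0.866, -1.232]
ft_force: [0.1, -0.3, -1.7]
width: 63.6
grasp_force: 30.0
t: 17.65
ee_pos: [464.7, 17.1, 65.8]
orientation: [-2.39, -0.865, -1.232]
ft_force: [-0.2, 1.1, -2.0]
width: 63.6
grasp_force: 30.0
```

```bash
for i in 1; do python3 -m creep '{"delta_pos":[[-0.0008,0,0.0006],[0,0,0],[0,0,0]],"twist":[[0,0,0],[0,0,0],[0,0,0]]}' 0; done
python3 -m creep '{"delta_pos":[[-0.0008,0,0.0006],[0,0,0],[0,0,0]],"twist":[[0,0,0],[0,0,0],[0,0,0]]}' 0
```

```text
t: 17.9
ee_pos: [464.9, 17.2, 65.5]
orientation: [-2.389, -0.865, -1.234]
ft_force: [-2.4, -2.6, 5.4]
width: 63.7
grasp_force: 30.0
t: 18.15
ee_pos: [465.1, 17.4, 65.5]
orientation: [-2.388, -0.864, -1.237]
ft_force: [-5.7, -4.9, 15.4]
width: 63.6
grasp_force: 30.0
```

```bash
python3 -m creep '{"delta_pos":[[0,0,0],[0,0,0],[0,0,0],[0,0,0],[0,0,0],[0,0,0],[0,0,0],[0,0,0],[0,0,0],[0,0,0]],"twist":[[0,0,0],[0,0,0],[0,0,0],[0,0,0],[0,0,0],[0,0,0],[0,0,0],[0,0,0],[0,0,0],[0,0,0]]}' 0.97
python3 -m creep '{"delta_pos":[[0,0,-0.008],[0,0,-0.01],[0,0,-0.015],[0,0,-0.015],[0,0,-0.02],[0,0,-0.02],[0,0,-0.02],[0,0,-0.02],[0,0,-0.02],[0,0,0],[0,0,0],[0,0,0]],"twist":[[0,0,0],[0,0,0],[0,0,0],[0,0,0],[0,0,0],[0,0,0],[0,0,0],[0,0,0],[0,0,0],[0,0,0],[0,0,0],[0,0,0]]}' 0.97
python3 - <<'E'
from h import *
a,d=get_image("top");b,_=get_image("side");w=cloud("top",d);Z=w[...,2]
m=(Z>88)&(Z<104)&(np.hypot(w[...,0]-453,w[...,1]-7)<45);print("cup",m.sum(),circ(w[m],30),np.median(Z[m]))
cv2.imwrite("pics/p5.png",np.hstack([cv2.resize(x,(400,360))[:,:,::-1] for x in(a[130:330,160:520],b[130:350,150:430])]))
E
```

```text
t: 18.98
ee_pos: [464.7, 17.1, 63.8]
orientation: [-2.39, -0.866, -1.232]
ft_force: [-0.5, -0.2, -0.6]
width: 85.4
grasp_force: 0.0
t: 19.98
ee_pos: [372.5, -60.5, 149.4]
orientation: [-2.391, -0.865, -1.232]
ft_force: [1.2, -0.1, -0.0]
width: 85.2
grasp_force: 0.0
cup 203 [454.9   9.9] 100.30531366181526
```

View pics/p5.png

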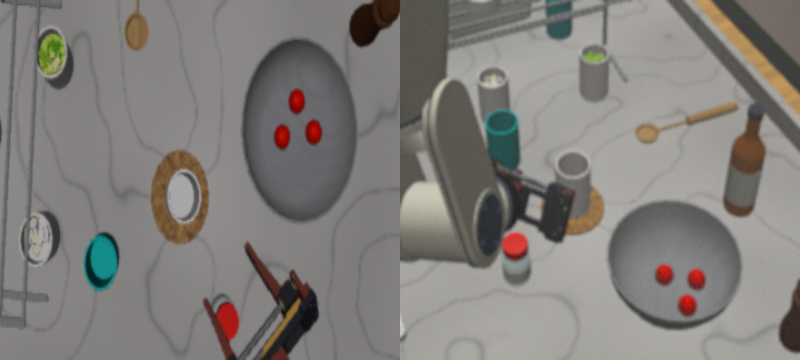

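The cup stands upright at the mat's centre. The three tomatoes are in the bowl, the other cups are in place and the gripper is clear.

```bash
python3 -c "from workcell import *;print(close_job())"
```

```text
the job is handed in; nothing more can be done
None
```

The job is handed in after about 20 s of robot time: the last images show all three tomatoes in the bowl, the empty cup upright on the mat about 2 mm from its centre, and the onion cup, leek cup and bowl standing, with no sign of having been moved; no verdict came back.

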